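Load the flange mandrel into the positioner spindle and latch it

TASK

Load the steel mandrel into the small bench headstock: turn the spindle by its ball lever until the two drive dogs on its face line up with the two slots in the mandrel's flange, push the mandrel along its cradle, without lifting it out, until the taper is fully home with the dogs in the slots, then swing the keeper down over the flange until it is fully closed. Leave the other things on the table where they are.

Things in the scene. Friction and masses are not known exactly. Their poses are not given: they have to be found in the camera images.
- headstock: Small grey headstock of a welding positioner, fixed to the table on a dark base 104 x 340 x 14 mm, long side along its y. Origin: centre of the base's underside. Level spindle axis along y at x = 0, z = 85 mm; the spindle's face is at y = +20 mm and looks to its -y (to the robot's left, within 0.2 rad). Bearing block: x -48 to +48, y +28 to +118 mm, top z = 134 mm.
- cradle_mid (a point): Point on the spindle axis over the middle of the steel V cradle (headstock frame y -135 to -44 mm, 72 mm wide, top at z = 85 mm), which carries the mandrel in line with the spindle.
- spindle (a joint): Angle of the spindle about its axis (rad). 0 = ball lever straight up, so the dogs are at 12 and 6 o'clock; negative = lever leans to the headstock's +x side (towards the robot). Starts at -0.8 to -0.35. Turns freely against friction (0.2 N m) and stays where it is left.
- spindle_face (a point): Centre of the spindle's face (a 72 mm disc); turns with the spindle. y: along the axis into the bore; z: towards the first dog and the ball lever. Tapered bore 33.6 mm wide at the face. Two dogs, at +z and -z, 19 to 33 mm from the axis, 13 mm wide, standing 9 mm out of the face, ends bevelled to 8 mm over the last 2.5 mm.
- lever_ball (a point): Centre of the black ball (26 mm) on the spindle's lever, a 12 mm steel rod standing out from the collar behind the bearing block. The ball is 100 mm from the spindle axis, at y = +130 mm in the headstock's frame.
- mandrel: Loose steel mandrel (0.65 to 1 kg) in the cradle, in line with the spindle. Origin: on its axis in the flange's rear face; +y along the axis to the taper's tip (taper 45 mm long, 32 to 19 mm wide). Flange 66 mm wide, 12 mm thick. Two slots through its rim, 16 mm wide, 15.5 mm deep, at +z and -z: at 12 and 6 o'clock as it lies. Home when this origin meets the spindle's face.
- mandrel_nose (a point): Centre of the flat end of the mandrel's nose (25 mm wide, 20 mm long; then a 40 mm cylinder 90 mm long that lies in the cradle), 138 mm from the mandrel's origin. Push here towards the spindle: 36 to 50 mm, about 10 N. The dogs enter the slots with the spindle within about 0.06 rad of 0; their bevels draw in a little more.
- keeper (a joint): Angle of the keeper, a dark steel fork arm hinged on top of the bearing block (rad). 0 = closed: level, its two tines hanging 4 mm in front of the flange. Grows as the front end swings up and back. Starts at 0.9 to 1.2; friction (0.09 N m) holds it where it is left. If the mandrel is not home the tines land on the flange's rim.
- keeper_hinge (a point): Middle of the keeper's hinge pin, which lies along the headstock's x at y = +60 mm, z = 147 mm in its frame. The arm is 24 mm wide and 10 mm thick, centred on the pin.
- keeper_tab (a point): Middle of the upper face of the keeper's tab (32 mm wide, 26 mm along the arm), at the arm's free end 74 mm from the hinge pin. When closed it is at y = -14 mm, z = 152 mm in the headstock's frame; pressing it down closes the keeper.
- flange_0: Turned flange ring, 60 x 60 x 14 mm, bystander. Origin: centre of its underside.
- flange_1: Second turned flange ring, 60 x 60 x 14 mm, bystander. Origin: centre of its underside.
- go_gauge: Flat snap gauge plate, 36 x 110 x 8 mm, bystander. Origin: centre of its underside.
- bracket_5: Stamped U bracket, 26 x 36 x 22 mm, bystander. Origin: centre of its underside.
- locating_pin_0: Locating pin standing on its collar, 21 x 21 x 42 mm, bystander. Origin: centre of its underside.

How it is judged:
On the way, in this order (a step that is already met when the one before it is completed fails the run):
1. the mandrel is home in the spindle taper, its flange within 2 mm of the face and the dogs in its slots, with the keeper still open (y of mandrel in the frame of spindle_face above -0.002 m and angle between the y axis of mandrel and the y axis of spindle_face, either way round below 0.04 rad and angle between the z axis of mandrel and the z axis of spindle_face, either way round below 0.13 rad and value of joint keeper above 0.3 rad), for 0.2 s.
2. the keeper is closed in front of the flange (y of mandrel in the frame of spindle_face above -0.002 m and angle between the y axis of mandrel and the y axis of spindle_face, either way round below 0.04 rad and angle between the z axis of mandrel and the z axis of spindle_face, either way round below 0.13 rad and value of joint keeper below 0.07 rad), for 0.2 s.
At the end, for the whole second after the job is handed in: The mandrel's flange is within 2 mm of the spindle's face, its axis within 0.04 rad of the spindle's and its slots over the dogs (within 0.13 rad), the keeper is within 0.07 rad of fully closed, and the mandrel is at rest (all of step 2 and linear speed of mandrel below 0.02 m/s); the robot touches nothing.
It fails at once if the mandrel is lifted out of its cradle (its nose or flange more than 12 mm above the spindle axis) (z of any of mandrel, mandrel_nose in the frame of headstock above 0.097 m).
It fails at once if a bystander is moved by more than 25 mm (distance of any of flange_0, flange_1, go_gauge, bracket_5, locating_pin_0 from where it was at the start of the episode above 0.025 m).
It also fails if it takes over 61 s, if anything falls off the work surface, if the arm or the gripper's body presses on something with over 40 N, if the wrist force passes 120 N, or if a joint passes its speed limit or range.

ROBOT

A 6-joint arm with a two-finger parallel gripper is mounted at the origin on a cart in front of the work surface, level with it; the furniture and walls round the work are solid. World frame = base frame: x ahead of the robot, y to its left, z up, the work surface at z = 0. Lengths are in m, angles in rad, forces in N, time in s.
With the tool pointing down it reaches from about 0.375 to 0.9 m from the base axis. Payload 3.1 kg.
Tool frame: the origin (TCP) lies at the very end of the fingers, on their centre line; the grasp point (between the pads) lies 19 mm behind it; z points along the fingers, y is the line along which they close (so a half turn about z gives the same grasp; the last joint's range is limited). The gripper opens to 87 mm and grips with 3 to 60 N. Pads are 19 mm wide; open, the fingers measure 117 mm over their backs; the gripper's body (75 mm by 190 mm) begins 51 mm behind the grasp point.
Start: joints at [-1.494, 0.527, 1.433, -0, 1.181, -0.178], TCP at [0.158, -0.605, 0.223] pointing down, gripper open.
Joint ranges: [-3.08, 3.08], [-0.75, 2.2], [0.22, 2.44], [-1.43, 4.57], [0, 2.65], [-2.85, 2.85]. Speed limits (rad/s): [2.79, 2.79, 3.14, 3.14, 3.14, 3.14].

INTERFACE

Orientations are given as a rotation vector (axis times angle).
In Python, from bench import manip gives the robot as it stands. The module is installed in compiled form; this text tells all that it offers.
- The arm moves only by the tool send_rows, never from a script. Its argument "moves" is text: rows parted by semicolons, each of 7 numbers parted by spaces: the shift along the tool's x, y, z in m, then the turn, a rotation vector about the tool's x, y, z in degrees, then the finger opening in m, from 0 to 0.087. In form: tx ty tz ax ay az jaw; .... A call has 1 to 12 rows; each row is the pose to reach, as a shift and turn from the pose commanded when the call began, along the tool's axes at that moment; what a row does not reach only later rows make up. A row lasts 1/8 s, in which the tool goes at most 62.5 mm and 10.7 degrees, less where a joint would pass 70% of its speed; a pose out of reach is approached as far as the arm can. A call with a gripper value outside its range is refused whole. The fingers move at their own pace and stop on an object; the grip force is fixed at half the most. Time passes only in rows, so rows that repeat a pose let the fingers close. It gives the time, the measured TCP pose, the force, the opening and the grip force at its end, in the units of the state.
- manip.read_state(): the state, without advancing time (a new reading comes with each control period).
- manip.grab_frame(name): name is "scene" or "top"; returns (picture, depth): 400x640x3 uint8, red, green, blue; 400x640 float32, m along the optical axis (not along the pixel's ray), 0 where there is no reading.
- manip.calibration(name): a dict with "K" (3x3 intrinsics, pixels), "dist" ([k1, k2, p1, p2, k3] as OpenCV has them; the pictures are not rectified), "position" and "attitude" of the camera in the world. Camera axes: x right, y up, looking along -z (the intrinsics and any distortion apply to the point x, -y, -z); pixel columns grow to the right and rows downward; lengths in m; the calibration is good to about 2 mm. A picture is of the moment at which its call begins. calibration takes no time and is no camera call.
- manip.finish_job(): hands the job in; it is judged then, once.
Trained networks look in the newest picture that a camera, given by its name, has taken for a name from the list of things; names that differ only in an ending like _2 or _b are one class to them, and where a whole thing is asked for, a point or a joint stands for the part that bears it (a point fixed in the world has none). Each returns a list of dicts, best first, with "confidence" (0 to 1); they miss things now and then, are a little off and sometimes report something else, mostly with a low value. They report only what shows in the picture. A call takes as long as a camera call.
- manip.silhouettes(camera, target): "mask" (400x640 bool, what is visible of it).
- manip.place_of(camera, target): "xyz" ([x, y, z] in m, in world coordinates, good to about 4 mm: a listed point, or the origin of a listed thing).
The state is a dict: "clock": time; "joints": joint angles; "joint_vel": joint speeds; "effort": joint torques, N m; "position": TCP position; "tool_rot": TCP orientation; "force": force on the tool from outside, world axes, zero at the start; "wrist_torque": the same for the moment, N m; "opening": opening from 0.0 (shut) to 1.0 (fully open); "gripper_force": force on a finger pad.
Only numpy, scipy, OpenCV 4.12 (cv2) and the standard library are available. Lean on these libraries where they do the work, as an engineer would, in place of code of your own. Each camera call takes 0.05 s, during which the arm holds its last target. There are 200 camera calls.

## Working session

There is one attempt and no reset: what is moved stays moved. The work goes in short steps, Python scripts to look and compute and a tool call to move; the robot and the scene stay as the last step left them, time stands still between calls to the robot, and variables do not carry over. Pictures are saved under pics/ and viewed, at most 10 in all, crops included, and the job is handed in when it is done.

Besides the shell and the picture viewer there is one more tool, called after ">>>" as a command line: name --argument value ..., lists and objects as JSON in quotes. send_rows: Moves the arm, as the interface text tells. Its arguments: {"type":"object","properties":{"moves":{"type":"string"}},"required":["moves"]}

```bash
mkdir -p pics
cat > h.py <<'E'
import numpy as np, cv2
from scipy.spatial.transform import Rotation as R
from bench import manip
def snap(c,fn=None):
    p,d=manip.grab_frame(c)
    if fn: cv2.imwrite('pics/'+fn,p[:,:,::-1])
    return p,d
def best(c,t):
    r=manip.place_of(c,t)
    return [(np.round(q['xyz'],4).tolist(),round(q['confidence'],2)) for q in r[:2]]
E
python3 - <<'E'
from h import *
s=manip.read_state();print(s)
for c in('scene','top'):
    snap(c,c+'0.png'); k=manip.calibration(c);print(c,k['position'],k['attitude'],k['K'])
    for t in['headstock','cradle_mid','spindle_face','lever_ball','mandrel','mandrel_nose','keeper_hinge','keeper_tab','flange_0','go_gauge','bracket_5','locating_pin_0']:print(t,best(c,t))
E
```

```text
{'clock': 0.0, 'joints': array([-1.49451579e+00,  5.28470518e-01,  1.43394033e+00,  9.04946339e-06,
        1.18137937e+00, -1.78471083e-01]), 'joint_vel': array([-0.00015765, -0.00146655, -0.00020795,  0.00129397,  0.00019734,
        0.00165854]), 'effort': array([-1.84284501e-03, -4.40039492e+01, -1.76592672e+01,  6.30708318e-02,
        5.81004610e-02, -1.56104475e-04]), 'position': array([ 0.15749364, -0.60405669,  0.22155687]), 'tool_rot': array([-3.11396574e+00, -3.98797600e-01, -1.89296012e-04]), 'force': array([-0.48877672, -0.71023905, -0.35570639]), 'wrist_torque': array([-0.05383229,  0.03468025, -0.02332886]), 'gripper_force': 0.0, 'opening': 0.9975391728214243}
scene [0.20925515 0.678545   0.80858073] [ 0.280133   -1.14388469 -2.42274527] [[395.98709884   0.         316.01186975]
 [  0.         395.98709884 199.97737845]
 [  0.           0.           1.        ]]
headstock [([0.5674, 0.0237, -0.0011], 0.75)]
cradle_mid [([0.5903, 0.1136, 0.0828], 0.6)]
spindle_face [([0.5672, 0.0015, 0.0871], 0.95)]
lever_ball [([0.4829, -0.0899, 0.1589], 0.9), ([0.6537, -0.2666, 0.0006
[... 645 characters left out ...]
.         400.61067413 202.11486598]
 [  0.           0.           1.        ]]
headstock [([0.573, 0.0216, -0.0011], 0.56)]
cradle_mid [([0.5896, 0.1121, 0.0883], 0.72)]
spindle_face [([0.5687, 0.003, 0.0879], 0.52)]
lever_ball [([0.482, -0.0944, 0.1556], 0.6)]
mandrel [([0.5766, 0.0427, 0.0893], 0.87), ([0.5882, 0.1102, 0.0882], 0.58)]
mandrel_nose [([0.6023, 0.1805, 0.0832], 0.77)]
keeper_hinge [([0.56, -0.0394, 0.1424], 0.96)]
keeper_tab [([0.5655, 0.0019, 0.2136], 0.79)]
flange_0 [([0.6162, -0.34, -0.0023], 0.85), ([0.5572, -0.2941, -0.003], 0.54)]
go_gauge [([0.6361, 0.3141, 0.0028], 0.65)]
bracket_5 [([0.5745, 0.2908, 0.0008], 0.41)]
locating_pin_0 [([0.6571, -0.2676, -0.0004], 0.45)]
```

View pics/scene0.png

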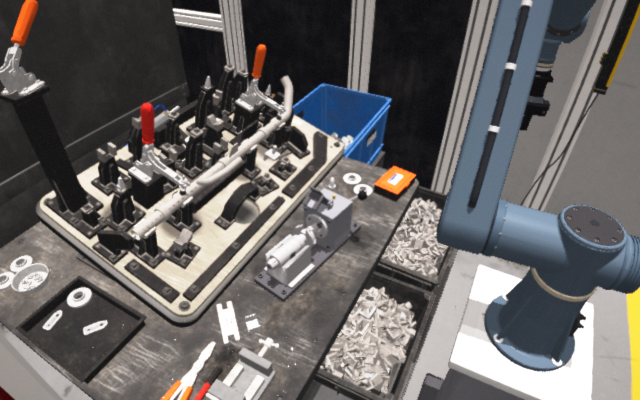

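View pics/top0.png

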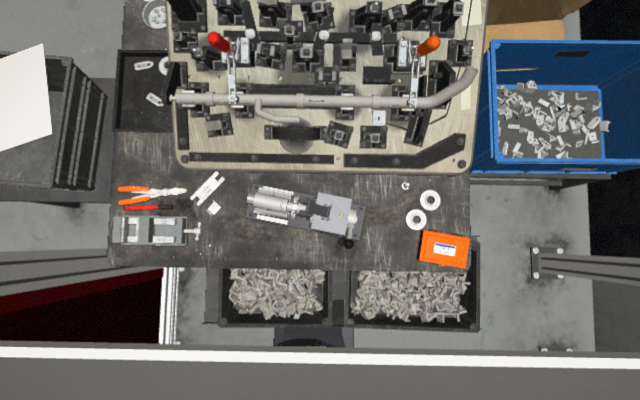

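The scene view shows the headstock with cradle at about (300,240), with the ball at (362,193). In the top view the headstock is at (305,208) and the ball at (348,243). Both agree with the networks. Next I'll fit the headstock pose.

```bash
cat >> h.py <<'E'
def fit(A,B):
    a=A-A.mean(0);b=B-B.mean(0);H=a.T@b
    th=np.arctan2(H[0,1]-H[1,0],H[0,0]+H[1,1]);c,s=np.cos(th),np.sin(th);Q=np.array([[c,-s],[s,c]])
    return th,B.mean(0)-Q@A.mean(0)
try:
    P=np.load('hs.npy');TH,T0=P[0],np.r_[P[1:3],0]
    RH=R.from_rotvec([0,0,TH])
except Exception: pass
def w2h(p): return RH.inv().apply(np.asarray(p)-T0)
def h2w(p): return RH.apply(p)+T0
def delta(target_h, tilt=0):
    "target TCP in headstock frame, tool down with tool y along headstock y -> tx ty tz, rotvec deg"
    s=manip.read_state();Rt=R.from_rotvec(s['tool_rot'])
    y=RH.apply([0,1,0]);z=np.array([0,0,-1.]);x=np.cross(y,z)
    G=R.from_matrix(np.c_[x,y,z])
    return np.round(np.r_[Rt.inv().apply(h2w(target_h)-s['position']),np.degrees((Rt.inv()*G).as_rotvec())],4)
E
python3 - <<'E'
from h import *
M={'headstock':(0,0,0),'cradle_mid':(0,-.0895,.085),'spindle_face':(0,.02,.085),'keeper_hinge':(0,.06,.147)}
W={};
for c in('scene','top'):
    snap(c)
    for t in list(M)+['lever_ball','mandrel_nose','keeper_tab','mandrel']:
        r=[q for q in manip.place_of(c,t) if q['xyz'][2]>.06 or t=='headstock']
        if r:W.setdefault(t,[]).append(r[0]['xyz'])
A=[];B=[]
for t in M:
    for v in W[t]:A.append(M[t][:2]);B.append(v[:2])
th,t=fit(np.array(A),np.array(B));
# refine yaw with nose direction (on axis x=0)
n=np.mean(W['mandrel_nose'],0)
print(th,t); np.save('hs.npy',np.r_[th,t])
import importlib,h;importlib.reload(h)
for k in W:print(k,np.round(h.w2h(np.array(W[k]))*1000,1).tolist())
b=h.w2h(np.mean(W['lever_ball'],0));print('ang',np.arctan2(-b[0],b[2]-.085))
print(h.delta([0.06,.13,.25]))
E
```

```text
2.9559668549634015 [0.56918667 0.0083783 ]
headstock [[2.4, -16.5, 1.5], [1.6, -9.7, 0.5]]
cradle_mid [[-1.7, 5.6, 212.5], [1.0, -105.0, 87.1]]
spindle_face [[-3.6, 5.4, 82.2], [0.2, 5.6, 86.0]]
keeper_hinge [[-0.0, 47.1, 143.5], [0.1, 48.5, 148.9]]
mandrel_nose [[-2.3, -175.9, 85.7], [-1.3, -178.5, 84.0]]
keeper_tab [[1.5, 4.5, 209.5], [-2.2, 9.6, 213.7]]
mandrel [[0.9, -34.8, 87.7], [0.9, -38.8, 90.7]]
lever_ball [[66.4, 116.5, 156.4]]
ang -0.7492730672408713
[ 4.43200e-01 -3.97600e-01 -2.75000e-02 -1.40000e-03  6.00000e-04
  2.52345e+01]
```

Run:
```python
from h import *
M={'headstock':(0,0),'cradle_mid':(0,-.0895),'spindle_face':(0,.02),'keeper_hinge':(0,.06),'lever_ball':(.0683,.13)}
W={'headstock':[(.5674,.0237),(.573,.0216)],'cradle_mid':[(.5903,.1136),(.5896,.1121)],'spindle_face':[(.5672,.0015),(.5687,.003)],
'keeper_hinge':[(.561,-.0356),(.56,-.0394)],'lever_ball':[(.4829,-.0899),(.482,-.0944)]}
A=[M[t] for t in M for v in W[t]];B=[v for t in M for v in W[t]]
th,t=fit(np.array(A),np.array(B));np.save('hs.npy',np.r_[th,t]);print(th,t)
import importlib,h;importlib.reload(h)
for k in W:print(k,[np.round(h.w2h(np.r_[v,0])[:2]*1000,1).tolist() for v in W[k]])
print(h.w2h([.6023,.1805,.0832]),h.w2h([.603,.1795,.084]))
print(h.delta([0.068,.13,.25]),h.delta([.068,.13,.141]))
```

```text
2.9574976206552948 [0.57205085 0.02281221]
headstock [[4.7, -0.0], [-1.2, 1.0]]
cradle_mid [[-1.3, -92.6], [-0.9, -91.0]]
spindle_face [[0.9, 21.8], [-0.3, 20.1]]
keeper_hinge [[0.2, 59.4], [0.5, 63.4]]
lever_ball [[67.0, 127.1], [67.1, 131.7]]
[-0.00087217 -0.16056055  0.0832    ] [-0.00174339 -0.15970559  0.084     ]
[ 4.42500e-01 -4.14100e-01 -2.75000e-02 -1.40000e-03  6.00000e-04
  2.51468e+01] [ 4.42500e-01 -4.14100e-01  8.15000e-02 -1.40000e-03  6.00000e-04
  2.51468e+01]
```

>>> send_rows --moves "0.044 -0.041 -0.0275 0 0 5 0.06;0.088 -0.082 -0.0275 0 0 10 0.06;0.132 -0.123 -0.0275 0 0 15 0.06;0.177 -0.165 -0.0275 0 0 20 0.06;0.221 -0.207 -0.0275 0 0 25.15 0.06;0.265 -0.248 -0.0275 0 0 25.15 0.06;0.31 -0.29 -0.0275 0 0 25.15 0.06;0.354 -0.331 -0.0275 0 0 25.15 0.06;0.398 -0.372 -0.0275 0 0 25.15 0.06;0.4425 -0.414 -0.0275 0 0 25.15 0.06;0.4425 -0.414 -0.0275 0 0 25.15 0.06;0.4425 -0.414 -0.0275 0 0 25.15 0.06"

```text
clock: 3.7
position: [0.4812, -0.0926, 0.25]
tool_rot: [3.128, -0.287, -0.001]
force: [-0.6, 0.2, -0.0]
opening: 0.691
gripper_force: 0.0
```

Run:
```python
from h import *
print(w2h(manip.read_state()['position']),delta([.067,.13,.141]),manip.read_state()['force'])
for c in('scene','top'):
    snap(c)
    for q in best(c,'lever_ball'):print(q,w2h(q[0]))
```

```text
[0.06816195 0.13010731 0.25002626] [ 0.0012 -0.0002  0.109   0.0329  0.0177  0.0664] [-0.64011848  0.18459586 -0.01768291]
([0.4813, -0.0939, 0.1578], 0.7) [0.06785239 0.13135261 0.1578    ]
([0.5591, -0.0327, 0.1466], 0.23) [0.00257012 0.05694492 0.1466    ]
```

>>> send_rows --moves "0.0005 0 0.05 0 0 0 0.06;0.0005 0 0.09 0 0 0 0.06;0.0005 0 0.109 0 0 0 0.06;0.0005 0 0.11 0 0 0 0.06;0.0005 0 0.11 0 0 0 0.02;0.0005 0 0.11 0 0 0 0.02;0.0005 0 0.11 0 0 0 0.02;0.0005 0 0.11 0 0 0 0.02;0.0005 0 0.11 0 0 0 0.02"

```text
clock: 5.03
position: [0.4821, -0.0922, 0.1404]
tool_rot: [-3.127, 0.289, -0.001]
force: [0.0, 2.4, 2.0]
opening: 0.279
gripper_force: 30.0
```

Run:
```python
from h import *
s=manip.read_state();print(w2h(s['position']),s['opening'],s['gripper_force'],s['force'])
Rt=R.from_rotvec(s['tool_rot'])
# arc for the grasp point about (x=0,z=.085), ball radius .1, keep grasp offset
a0=-.748
p0=np.array([.1*np.sin(-a0),0,.1*np.cos(a0)])
for a in np.linspace(a0,0,9)[1:]:
    d=np.array([-.1*np.sin(a),0,.1*np.cos(a)])-p0
    print(np.round(Rt.inv().apply(RH.apply(d)),4))
```

```text
[0.06735854 0.12957895 0.14037224] 0.2794955866527856 29.975471911020577 [0.0100669  2.4088849  1.99816752]
[ 0.0071 -0.     -0.006 ]
[ 0.0148 -0.     -0.0114]
[ 0.023 -0.    -0.016]
[ 0.0315 -0.     -0.0198]
[ 0.0403 -0.     -0.0228]
[ 0.0494 -0.     -0.0249]
[ 0.0587 -0.     -0.0262]
[ 0.068  -0.0001 -0.0267]
```

>>> send_rows --moves "0.007 0 -0.006 0 0 0 0.02;0.015 0 -0.0115 0 0 0 0.02;0.023 0 -0.016 0 0 0 0.02;0.0315 0 -0.02 0 0 0 0.02;0.0405 0 -0.023 0 0 0 0.02;0.0495 0 -0.025 0 0 0 0.02;0.0585 0 -0.026 0 0 0 0.02;0.068 0 -0.0265 0 0 0 0.02;0.068 0 -0.0265 0 0 0 0.02;0.068 0 -0.0265 0 0 0 0.02"

```text
clock: 6.28
position: [0.551, -0.1048, 0.1674]
tool_rot: [-3.127, 0.289, -0.007]
force: [0.7, 4.1, -0.2]
opening: 0.279
gripper_force: 30.0
```

Run:
```python
from h import *
s=manip.read_state();print(w2h(s['position']),s['opening'],s['gripper_force'],s['force'])
for c in('scene','top'):
    snap(c,c+'1.png')
    for n in('lever_ball','keeper_tab'):
      for q in best(c,n):print(n,q,w2h(q[0]))
im=cv2.imread('pics/scene1.png')[140:310,220:420];cv2.imwrite('pics/c1.png',cv2.resize(im,None,fx=3.5,fy=3.5,interpolation=2))
```

```text
[-0.00263309  0.12932962  0.167405  ] 0.278733479726936 30.008472756017 [ 0.6559488   4.07415971 -0.19786769]
lever_ball ([0.5469, -0.1044, 0.1846], 0.89) [0.00143878 0.12966665 0.1846    ]
keeper_tab ([0.5716, 0.0051, 0.2089], 0.53) [-0.00279911  0.01749544  0.2089    ]
lever_ball ([0.5556, -0.297, -0.0012], 0.48) [-0.04237097  0.31741956 -0.0012    ]
keeper_tab ([0.5698, 0.0032, 0.2103], 0.47) [-0.00137734  0.01969284  0.2103    ]
keeper_tab ([0.555, -0.298, -0.0031], 0.41) [-0.04196417  0.3185125  -0.0031    ]
```

View pics/c1.png

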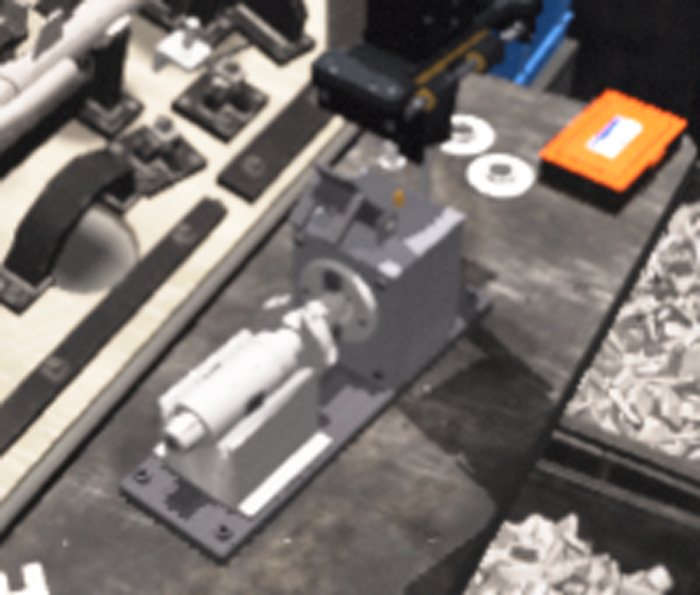

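>>> send_rows --moves "-0.0015 0 0 0 0 0 0.02;-0.0015 0 0 0 0 0 0.02;-0.0015 0 0 0 0 0 0.06;-0.0015 0 0 0 0 0 0.06;-0.0015 0 0 0 0 0 0.06;-0.0015 0 -0.06 0 0 0 0.06;-0.0015 0 -0.1 0 0 0 0.06;-0.003 -0.06 -0.1 0 0 0 0;-0.003 -0.12 -0.1 0 0 0 0;-0.003 -0.18 -0.1 0 0 0 0;-0.003 -0.24 -0.1 0 0 0 0;-0.003 -0.3 -0.1 0 0 0 0"

```text
clock: 8.07
position: [0.6015, 0.1918, 0.2669]
tool_rot: [3.128, -0.289, 0.003]
force: [-0.1, -0.7, 1.0]
opening: 0.208
gripper_force: 0.0
```

Run:
```python
from h import *
s=manip.read_state();print(w2h(s['position']),s['opening'],s['force'])
for c in('scene','top'):
    snap(c,c+'2.png')
    for n in('lever_ball','mandrel_nose'):
      for q in best(c,n):print(n,q,w2h(q[0]))
print(delta([0,-.195,.12]),delta([0,-.195,.077]))
```

```text
[ 0.0019796  -0.17150122  0.26693111] 0.20787770529692548 [-0.09880015 -0.74192391  0.97239959]
lever_ball ([0.549, -0.1049, 0.1855], 0.57) [-0.00071726  0.12977379  0.1855    ]
mandrel_nose ([0.6018, 0.1799, 0.0856], 0.9) [-0.00049045 -0.15987916  0.0856    ]
lever_ball ([0.5485, -0.1059, 0.178], 0.64) [-0.00040877  0.13084842  0.178     ]
mandrel_nose ([0.603, 0.1788, 0.0833], 0.92) [-0.00187153 -0.15901742  0.0833    ]
[ 0.0022 -0.0264  0.1465  0.0539 -0.0008 -0.0526] [ 0.0022 -0.0264  0.1895  0.0539 -0.0008 -0.0526]
```

>>> send_rows --moves "0.002 -0.0265 0.04 0 0 0 0;0.002 -0.0265 0.09 0 0 0 0;0.002 -0.0265 0.14 0 0 0 0;0.002 -0.0265 0.17 0 0 0 0;0.002 -0.0265 0.189 0 0 0 0;0.002 -0.0265 0.189 0 0 0 0;0.002 -0.014 0.189 0 0 0 0;0.002 -0.006 0.189 0 0 0 0;0.002 -0.002 0.189 0 0 0 0;0.002 0.002 0.189 0 0 0 0;0.002 0.006 0.189 0 0 0 0"

```text
clock: 9.75
position: [0.6029, 0.1871, 0.0786]
tool_rot: [-3.121, 0.292, -0.005]
force: [0.8, 10.6, 2.5]
opening: 0.001
gripper_force: 5.5
```

Run:
```python
from h import *
s=manip.read_state();print(w2h(s['position']),s['opening'],RH.inv().apply(s['force']),delta([0,-.133,.077]))
```

```text
[-0.00029084 -0.16721338  0.07860849] 0.0011991793289368848 [  1.14144082 -10.53818143   2.51289679] [-2.000e-04  3.420e-02  1.400e-03 -4.018e-01 -1.610e-01 -1.405e-01]
```

>>> send_rows --moves "0 0.003 0.001 0 0 0 0;0 0.006 0.001 0 0 0 0;0 0.009 0.001 0 0 0 0;0 0.012 0.001 0 0 0 0;0 0.015 0.001 0 0 0 0;0 0.018 0.001 0 0 0 0;0 0.021 0.001 0 0 0 0;0 0.024 0.001 0 0 0 0"

```text
clock: 10.75
position: [0.5988, 0.1654, 0.0783]
tool_rot: [-3.12, 0.291, -0.007]
force: [-0.0, 14.5, 4.6]
opening: 0.008
gripper_force: 6.7
```

Run:
```python
from h import *
s=manip.read_state();print(w2h(s['position']),RH.inv().apply(s['force']))
for c in('scene','top'):
    snap(c,c+'3.png')
    for n in('mandrel','mandrel_nose','spindle_face'):
      for q in best(c,n):print(n,q,w2h(q[0]))
```

```text
[-0.00024188 -0.14504682  0.07826037] [  2.65676591 -14.21344018   4.62651326]
mandrel ([0.5693, 0.0194, 0.0875], 0.74) [0.00207974 0.00385811 0.0875    ]
mandrel_nose ([0.5993, 0.1575, 0.0848], 0.61) [-0.00213317 -0.13740003  0.0848    ]
spindle_face ([0.5669, 0.001, 0.0838], 0.52) [0.00107094 0.02238653 0.0838    ]
mandrel ([0.5731, 0.0237, 0.0898], 0.63) [-0.00086891 -0.00106484  0.0898    ]
mandrel_nose ([0.5974, 0.1592, 0.0844], 0.87) [ 4.59226367e-05 -1.38723492e-01  8.44000000e-02]
mandrel_nose ([0.5613, -0.0393, 0.1466], 0.24) [-0.00080089  0.06303067  0.1466    ]
spindle_face ([0.5727, 0.011, 0.087], 0.46) [-0.00280049  0.01149378  0.087     ]
```

>>> send_rows --moves "0 0.0025 0 0 0 0 0;0 0.005 0 0 0 0 0;0 0.0075 0 0 0 0 0;0 0.01 0 0 0 0 0;0 0.0125 0 0 0 0 0;0 0.015 0 0 0 0 0"

```text
clock: 11.9
position: [0.5964, 0.1508, 0.0784]
tool_rot: [-3.119, 0.291, -0.008]
force: [0.3, 14.3, 5.6]
opening: 0.008
gripper_force: 7.1
```

Run:
```python
from h import *
s=manip.read_state();print(w2h(s['position']),RH.inv().apply(s['force']))
```

```text
[-0.00047302 -0.13025063  0.07844527] [  2.27929281 -14.08615641   5.60104246]
```

>>> send_rows --moves "0 0.002 0 0 0 0 0;0 0.004 0 0 0 0 0;0 0.005 0 0 0 0 0;0 0.006 0 0 0 0 0"

```text
clock: 12.4
position: [0.5959, 0.1484, 0.0785]
tool_rot: [-3.113, 0.294, -0.01]
force: [2.7, 26.0, 2.9]
opening: 0.006
gripper_force: 13.1
```

Run:
```python
from h import *
s=manip.read_state();print(w2h(s['position']),RH.inv().apply(s['force']))
```

```text
[-0.000496   -0.12787377  0.07851718] [  2.06494551 -26.04852371   2.94019457]
```

Run:
```python
from h import *
for c in('scene','top'):
    snap(c,c+'4.png')
    for n in('mandrel','mandrel_nose','spindle_face','lever_ball'):
      for q in best(c,n)[:1]:print(n,q,w2h(q[0]))
a=cv2.imread('pics/scene4.png')[160:300,250:370];b=cv2.imread('pics/top4.png')[170:260,240:370]
a=cv2.resize(a,(400,467),interpolation=2);b=cv2.resize(b,(400,277),interpolation=2)
o=np.zeros((467,800,3),np.uint8);o[:,:400]=a;o[:277,400:]=b;cv2.imwrite('pics/c4.png',o)
```

```text
mandrel ([0.5662, 0.0046, 0.088], 0.65) [0.00241811 0.0189755  0.088     ]
mandrel_nose ([0.5955, 0.1394, 0.085], 0.76) [-0.00171071 -0.11891026  0.085     ]
spindle_face ([0.567, 0.0012, 0.0889], 0.74) [0.00100924 0.0221716  0.0889    ]
lever_ball ([0.549, -0.1044, 0.1828], 0.46) [-0.00062573  0.12928223  0.1828    ]
mandrel ([0.5677, 0.0049, 0.0857], 0.51) [0.00099838 0.01840599 0.0857    ]
mandrel_nose ([0.5577, -0.2975, -0.0014], 0.66) [-0.04452702  0.3175267  -0.0014    ]
spindle_face ([0.6535, -0.2702, -0.0021], 0.55) [-0.13371076  0.27315115 -0.0021    ]
lever_ball ([0.5472, -0.1052, 0.181], 0.75) [0.00099741 0.13039822 0.181     ]
```

View pics/c4.png

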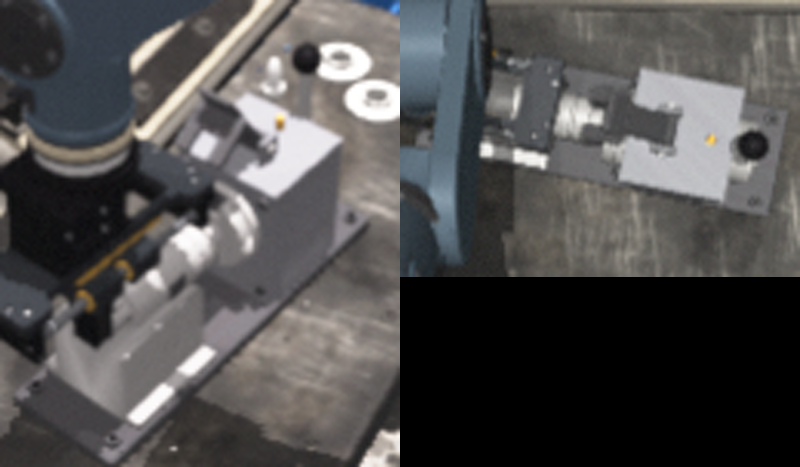

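Home by all signs (flange against the face, about (235,225) in the crop). I'll push once more to confirm.

>>> send_rows --moves "0 0.001 0 0 0 0 0;0 0.002 0 0 0 0 0;0 0.002 0 0 0 0 0"

```text
clock: 13.28
position: [0.596, 0.1484, 0.0786]
tool_rot: [-3.11, 0.295, -0.012]
force: [3.1, 30.7, 3.3]
opening: 0.003
gripper_force: 15.0
```

Run:
```python
from h import *
s=manip.read_state();print(w2h(s['position']),RH.inv().apply(s['force']))
```

```text
[-0.00050428 -0.127871    0.07856292] [  2.55134066 -30.71253925   3.3007596 ]
```

>>> send_rows --moves "0 -0.012 0 0 0 0 0;0 -0.035 0 0 0 0 0;0 -0.04 -0.05 0 0 0 0;0 -0.04 -0.11 0 0 0 0;0 -0.04 -0.17 0 0 0 0;0 -0.03 -0.225 0 0 0 0;0 0.02 -0.225 0 0 0 0;0 0.08 -0.225 0 0 0 0;0 0.14 -0.225 0 0 0 0;0 0.18 -0.225 0 0 0 0;0 0.18 -0.225 0 0 0 0"

```text
clock: 14.65
position: [0.5598, -0.0417, 0.3014]
tool_rot: [3.127, -0.296, -0.001]
force: [0.5, 1.1, 0.1]
opening: 0.007
gripper_force: 0.0
```

Run:
```python
from h import *
s=manip.read_state();print(w2h(s['position']),RH.inv().apply(s['force']))
for c in('scene','top'):
    snap(c,c+'5.png')
    for n in('mandrel','mandrel_nose','keeper_tab','keeper_hinge'):
      for q in best(c,n)[:1]:print(n,q,w2h(q[0]))
print(delta([0,.058,.205]))
for k in np.linspace(1.0,0,11):
    print(delta([0,.07-.066*np.cos(k)+.005*np.sin(k),.147+.066*np.sin(k)+.005*np.cos(k)])[:3])
```

```text
[2.67025924e-04 6.56911539e-02 3.01449551e-01] [-0.30168532 -1.18223273  0.10418697]
mandrel ([0.5681, 0.0057, 0.0839], 0.85) [0.00075158 0.01754628 0.0839    ]
mandrel_nose ([0.5953, 0.1393, 0.0835], 0.96) [-0.0015324  -0.11877534  0.0835    ]
keeper_tab ([0.5676, 0.0013, 0.2123], 0.58) [0.00043768 0.02196346 0.2123    ]
keeper_hinge ([0.5585, -0.0352, 0.1442], 0.61) [0.00270233 0.05951251 0.1442    ]
mandrel ([0.5686, 0.0058, 0.0906], 0.76) [0.00027834 0.01735644 0.0906    ]
mandrel_nose ([0.5964, 0.1414, 0.0847], 0.55) [-0.00222939 -0.12104121  0.0847    ]
keeper_hinge ([0.5618, -0.0386, 0.1461], 0.56) [-0.0011643   0.06225097  0.1461    ]
[ 0.0005 -0.0043  0.0965 -0.0024  0.0038  0.0679]
[ 0.0006 -0.0238  0.0963]
[ 0.0006 -0.0294  0.0997]
[ 0.0006 -0.0347  0.1037]
[ 0.0006 -0.0396  0.1082]
[ 0.0006 -0.0439  0.1131]
[ 0.0006 -0.0478  0.1185]
[ 0.0006 -0.0511  0.1242]
[ 0.0006 -0.0539  0.1302]
[ 0.0006 -0.056   0.1365]
[ 0.0006 -0.0575  0.143 ]
[ 0.0006 -0.0583  0.1495]
```

>>> send_rows --moves "0 -0.002 0.05 0 0 0 0;0 -0.0045 0.0965 0 0 0 0;0 -0.0045 0.0965 0 0 0 0;0.0005 -0.016 0.0965 0 0 0 0;0.0005 -0.024 0.0965 0 0 0 0;0.0005 -0.0295 0.0995 0 0 0 0;0.0005 -0.035 0.1035 0 0 0 0;0.0005 -0.0395 0.108 0 0 0 0;0.0005 -0.044 0.113 0 0 0 0;0.0005 -0.048 0.1185 0 0 0 0;0.0005 -0.051 0.124 0 0 0 0;0.0005 -0.054 0.13 0 0 0 0"

```text
clock: 16.65
position: [0.5703, 0.014, 0.171]
tool_rot: [3.128, -0.289, -0.001]
force: [0.9, -0.2, 0.7]
opening: 0.008
gripper_force: 0.4
```

Run:
```python
from h import *
s=manip.read_state();print(w2h(s['position']),RH.inv().apply(s['force']))
for c in('scene','top'):
    snap(c,c+'6.png')
    for n in('mandrel','keeper_tab'):
      for q in best(c,n)[:1]:print(n,q,w2h(q[0]))
```

```text
[9.78256066e-05 8.94544042e-03 1.70995640e-01] [-0.91315679  0.0052026   0.67355002]
mandrel ([0.5646, 0.0046, 0.0885], 0.64) [0.00399108 0.01926839 0.0885    ]
keeper_tab ([0.5729, 0.0332, 0.1738], 0.54) [ 0.00106676 -0.01036771  0.1738    ]
keeper_tab ([0.5855, 0.1117, 0.0861], 0.64) [ 0.00304964 -0.08984775  0.0861    ]
```

Keeper is following. Finishing the swing.

>>> send_rows --moves "0 -0.002 0.0065 0 0 0 0;0 -0.004 0.013 0 0 0 0;0 -0.0045 0.017 0 0 0 0;0 -0.0045 0.0195 0 0 0 0;0 -0.0045 0.0215 0 0 0 0;0 -0.0045 0.0225 0 0 0 0"

```text
clock: 17.7
position: [0.5713, 0.0185, 0.1521]
tool_rot: [-3.128, 0.289, -0.001]
force: [-6.1, 0.2, 23.2]
opening: 0.003
gripper_force: 11.5
```

Run:
```python
from h import *
s=manip.read_state();print(w2h(s['position']),RH.inv().apply(s['force']))
```

```text
[-4.64441112e-05  4.37379001e-03  1.52074690e-01] [ 6.07207349  0.89893429 23.15016015]
```

>>> send_rows --moves "0 0 0.001 0 0 0 0;0 0 0.001 0 0 0 0;0 0 -0.03 0 0 0 0;0 0 -0.08 0 0 0 0;0 0.06 -0.13 0 0 0 0;0 0.12 -0.13 0 0 0 0;0 0.18 -0.13 0 0 0 0;0 0.18 -0.13 0 0 0 0"

```text
clock: 18.7
position: [0.5375, -0.1625, 0.2791]
tool_rot: [3.126, -0.297, 0.0]
force: [-0.9, 0.4, -0.3]
opening: 0.009
gripper_force: 0.0
```

Run:
```python
from h import *
s=manip.read_state();print(w2h(s['position']),RH.inv().apply(s['force']))
for c in('scene','top'):
    snap(c,c+'7.png')
    for n in('mandrel','mandrel_nose','keeper_tab','spindle_face','lever_ball'):
      for q in best(c,n)[:1]:print(n,q,w2h(q[0]))
a=cv2.imread('pics/scene7.png')[160:300,250:370];b=cv2.imread('pics/top7.png')[170:260,240:370]
a=cv2.resize(a,(480,560),interpolation=2);b=cv2.resize(b,(320,222),interpolation=2)
o=np.zeros((560,800,3),np.uint8);o[:,:480]=a;o[:222,480:]=b;cv2.imwrite('pics/c7.png',o)
```

```text
[4.66649385e-05 1.88495015e-01 2.79107759e-01] [ 0.94914197 -0.27954845 -0.34278835]
mandrel ([0.5638, 0.0057, 0.0848], 0.55) [0.00497892 0.01833343 0.0848    ]
keeper_tab ([0.5748, 0.0401, 0.1519], 0.89) [ 0.00046195 -0.01749892  0.1519    ]
spindle_face ([0.5666, 0.0006, 0.0838], 0.59) [0.00129264 0.02283469 0.0838    ]
lever_ball ([0.5483, -0.1051, 0.1851], 0.68) [-6.57012578e-05  1.30098545e-01  1.85100000e-01]
mandrel ([0.5692, 0.0046, 0.0858], 0.87) [-0.00053119  0.01842633  0.0858    ]
mandrel_nose ([0.5957, 0.1406, 0.0852], 0.59) [-0.00168766 -0.12012659  0.0852    ]
keeper_tab ([0.5747, 0.0358, 0.1544], 0.66) [-0.00022688 -0.01325327  0.1544    ]
spindle_face ([0.5691, 0.0073, 0.0853], 0.36) [6.13699312e-05 1.57902611e-02 8.53000000e-02]
lever_ball ([0.5754, 0.2885, 0.003], 0.43) [ 0.04534344 -0.26181137  0.003     ]
```

View pics/c7.png

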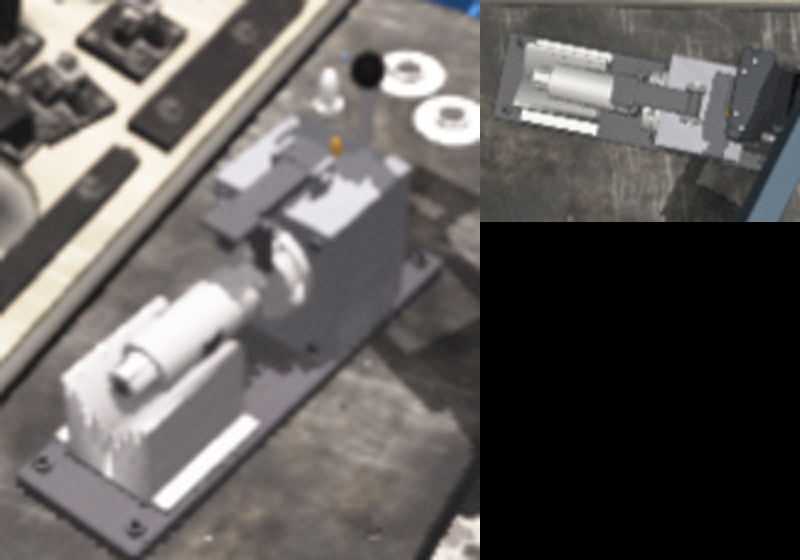

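The crop shows the keeper level at (260,195), its tines in front of the flange at (265,245), and the flange against the face at (290,265).

```bash
python3 -c "
from bench import manip
print(manip.finish_job())"
```

```text
the job is handed in; nothing more can be done
None
```

I handed the job in at about 19 s on the robot's clock: the spindle is aligned, the mandrel is home with the dogs in its slots, and the keeper is closed. This rests on a hard stop on the mandrel, contact at the keeper's closed height and the last pictures; the hand-in gave no verdict.

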